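Hold the belt tensioner back for a belt change

TASK

The small belt grinder on the table needs a new belt: turn its selector knob to the open-ring mark (belt change), then push the sprung tensioner arm by its upright post, towards the drive-roller side, back past its ratchet click. The ratchet does not keep it there, so finish while still holding the arm pushed back past the click, with the selector still on the ring. Leave the loose things lying around as they are.

Things in the scene. Friction and masses are not known exactly. Their poses are not given: they have to be found in the camera images.
- grinder: belt grinder without its belt, fixed to the table; bed 250 mm (x) by 270 mm (y), its top 14 mm above the table. Origin: centre of the underside; own x points to its back, y to its left, z up. The control box with the knob is at the front left (top 48 mm above the table), the rubber drive roller (50 mm across, top 75 mm) behind it, the motor housing (top 106 mm) at the back left, the tensioner arm on the right
- selector (a joint): angle of the selector knob (rad), growing clockwise seen from above; range -0.12 to 1.77. Four sprung detents with marks on the dial plate behind the knob: short bar at 0.00, single dot at 0.55, open ring at 1.10 (belt change), two dots at 1.65. The pointer (white line on the bar grip) stands at 0.825 - value rad anticlockwise from the grinder's own x axis. Starts at the bar or at the single dot; the detents need up to about 0.1 N m
- selector_grip (a point): point on the vertical knob axis at half height of its bar grip, 66 mm above the table. The black bar grip is 42 mm long (along the pointer), 12 mm thick, from 57 to 76 mm above the table, on a disc 42 mm across, 7 mm thick.
- tensioner (a joint): angle of the tensioner arm (rad): 0 at rest (sprung out against its stop), growing clockwise seen from above as the arm is pushed back; the ratchet clicks over at 0.375, end stop at 0.50. The push needed at the post is about 7 N to start, dips to 4 N at 0.12, rises to about 11 N at 0.29 just before the click, falls to about 8 N after it and is about 10 N at the end stop. It springs back to 0 when let go
- tensioner_pivot (a point): top centre of the fixed vertical pivot post of the tensioner arm, 84 mm above the table, 16 mm across
- post_mid (a point): point on the axis of the push post, 92 mm above the table (18 mm below its top). The push post is the upright steel post at the front end of the tensioner arm: 16 mm across, from 28 to 110 mm above the table; 125 mm from the pivot axis, in front of it (towards the grinder's -x) at rest. It is pushed towards the grinder's +y and follows the arc about the pivot. The idler roller on the arm between post and pivot (37 mm across, nut on top) reaches up to 77 mm above the table
- vial_3: bystander, loose, to be left alone: sample vial with cap, 28 mm across, 52 mm tall; origin at the centre of its underside
- glue_bottle: bystander, loose, to be left alone: white glue bottle standing to the right of the grinder with pointed cap, 38 mm across, 112 mm tall; origin at the centre of its underside
- loupe: bystander, loose, to be left alone: black stand loupe, 38 mm across, 20 mm tall; origin at the centre of its underside
- eraser: bystander, loose, to be left alone: eraser in a sleeve, 20 x 46 x 12 mm; origin at the centre of its underside
- sherd_f1: bystander, loose, to be left alone: pottery sherd, 55 x 57 x 10 mm, lying on the table; origin at the centre of its underside
- sherd_e1: bystander, loose, to be left alone: small pottery sherd, 27 x 36 x 9 mm, lying on the front of the grinder's bed between control box and push post; origin at the centre of its underside

How it is judged:
On the way, in this order (a step that is already met when the one before it is completed fails the run):
1. the selector stands on the open-ring mark (within 0.13 rad) while the tensioner arm is still at rest (value of joint selector between 0.97 and 1.23 rad and value of joint tensioner below 0.06 rad), for 0.3 s.
2. the tensioner arm has been pushed past its click, with the selector on the ring (value of joint selector between 0.97 and 1.23 rad and value of joint tensioner above 0.4 rad), for 0.2 s.
At the end, for the whole second after the job is handed in: the selector is on the open-ring mark (within 0.13 rad), and the robot's fingers hold the tensioner arm still, past its click (over 0.40 rad), bearing on it with more than 2 N (all of step 2 and velocity of joint tensioner between -0.05 and 0.05 rad/s and contact force between the fingers and tensioner above 2 N); the arm keeps its last pose, push and grip.
It fails at once if a loose bystander is shifted by more than 25 mm or tipped over (distance of any of vial_3, glue_bottle, loupe, eraser, sherd_f1, sherd_e1 from where it was at the start of the episode above 0.025 m or angle between any of vial_3, glue_bottle, loupe, eraser, sherd_f1, sherd_e1's own z axis and vertical above 0.5 rad).
It also fails if it takes over 48 s, if anything falls off the work surface, if the arm or the gripper's body presses on something with over 40 N, if the wrist force passes 120 N, or if a joint passes its speed limit or range.

ROBOT

A 6-joint arm with a two-finger parallel gripper is mounted at the origin on a cart in front of the work surface, level with it; the furniture and walls round the work are solid. World frame = base frame: x ahead of the robot, y to its left, z up, the work surface at z = 0. Lengths are in m, angles in rad, forces in N, time in s.
With the tool pointing down it reaches from about 0.225 to 0.725 m from the base axis. Payload 3.1 kg.
Tool frame: the origin (TCP) lies midway between the tips of the shut fingers; the grasp point (between the pads) lies 19 mm behind it; z points along the fingers, y is the direction in which the jaws open and shut (so a half turn about z gives the same grasp; the last joint's range is limited). The gripper opens to 85 mm and grips with 20 to 120 N. Pads are 22 mm wide; open, the fingers measure 114 mm over their backs; the gripper's body (76 mm by 85 mm) begins 54 mm behind the grasp point. The pads swing forward as they close: fully open they stand 13 mm farther back than shut.
Start: joints at [1.158, 0.048, 0.099, 1.622, 0, 1.443], TCP at [0.148, 0.504, 0.231] pointing down, gripper open.
Joint ranges: [-2.91, 2.91], [-0.99, 1.94], [-1.21, 1.42], [-2.12, 2.29], [-1.49, 1.47], [-3.14, 3.14]. Speed limits (rad/s): [2.79, 2.79, 3.14, 3.14, 3.14, 3.14].

INTERFACE

Orientations are given as a rotation vector (axis times angle).
In Python, from station import ctrl, read_camera, calibration, job gives the robot as it stands.
- The arm moves only by the tool carry_out, never from a script. Its argument "rows" is a list of rows, each a list of 7 numbers: the turn, a rotation vector about the tool's x, y, z in degrees, then the shift along the tool's x, y, z in m, then the opening, from 0 (shut) to 1 (fully open). A call has 1 to 5 rows; each row is the pose to reach, as a shift and turn from the pose commanded when the call began, along the tool's axes at that moment; what a row does not reach only later rows make up. A row lasts 1/12 s, in which the tool goes at most 41.7 mm and 7.16 degrees, less where a joint would pass 70% of its speed; a pose out of reach is approached as far as the arm can. A call with a gripper value outside its range is refused whole. The fingers move at their own pace and stop on an object; the grip force is fixed at half the most. Time passes only in rows, so rows that repeat a pose let the fingers close. It gives the time, the measured TCP pose, the force and the opening at its end, in the units of the state.
- ctrl.read_state(): the state, without advancing time (a new reading comes with each control period).
- read_camera(name): name is "scene" or "top" or "wrist"; returns the picture (400x640x3 uint8, red, green, blue); there is no depth.
- calibration(name): a dict with "camera_matrix" (3x3 intrinsics, pixels), "position" and "attitude" of the camera in the world. Camera axes: x right, y up, looking along -z (the intrinsics and any distortion apply to the point x, -y, -z); pixel columns grow to the right and rows downward; lengths in m; the calibration is good to about 2 mm. A picture is of the moment at which its call begins: read the wrist's pose just before it. calibration takes no time and is no camera call; for the wrist camera it gives the pose at the moment of the call.
- job.job_done(): hands the job in, once; it reports no verdict.
The state is a dict: "clock": time; "joints": joint angles; "qvel": joint speeds; "tau": joint torques, N m; "ee_pos": TCP position; "orientation": TCP orientation; "ft_force": force on the tool from outside, world axes, zero at the start; "moment": the same for the moment, N m; "gripper_width": finger opening in m.
Only numpy, scipy, OpenCV 4.12 (cv2) and the standard library are available. Lean on these libraries where they do the work, as an engineer would, in place of code of your own. Each camera call takes 0.05 s, during which the arm holds its last target. There are 200 camera calls.

## Working session

There is one attempt and no reset: what is moved stays moved. The work goes in short steps, Python scripts to look and compute and a tool call to move; the robot and the scene stay as the last step left them, time stands still between calls to the robot, and variables do not carry over. Pictures are saved under pics/ and viewed, about 8 in all and at most 12, crops included, and the job is handed in when it is done.

Besides the shell and the picture viewer there is one more tool, called by a JSON object that holds its "api" and its "payload", one argument or row to a line. carry_out: Moves the arm, as the interface text tells. Its arguments: {"type":"object","properties":{"rows":{"type":"array","items":{"type":"array","items":{"type":"number"}}}},"required":["rows"]}

```bash
mkdir -p pics
cat > h.py <<'E'
import numpy as np, cv2
from scipy.spatial.transform import Rotation as R
from station import ctrl, read_camera, calibration, job
def cal(n):
    c=calibration(n); a=np.array(c["attitude"],float)
    Rm=R.from_rotvec(a).as_matrix() if a.size==3 else (a.reshape(3,3) if a.size==9 else R.from_quat(a).as_matrix())
    return np.array(c["camera_matrix"]),np.array(c["position"]),Rm
def ray(c,px):
    K,p,Rm=c; d=np.linalg.inv(K)@np.array([px[0],px[1],1.]); return p,Rm@np.array([d[0],-d[1],-d[2]])
def atz(c,px,z):
    p,d=ray(c,px); return p+d*(z-p[2])/d[2]
def proj(c,X):
    K,p,Rm=c; v=Rm.T@(np.array(X)-p); u=K@np.array([v[0],-v[1],-v[2]]); return u[:2]/u[2]
def snap(n,f,crop=None,s=1):
    im=read_camera(n)
    cv2.imwrite(f"raw_{f}.png",im[...,::-1])
    if crop: x0,y0,x1,y1=crop; im=im[y0:y1,x0:x1]
    im=cv2.resize(im,None,fx=s,fy=s,interpolation=cv2.INTER_CUBIC)
    cv2.imwrite(f"pics/{f}.png",im[...,::-1])
E
python3 - <<'E'
from h import *
for n in("scene","top","wrist"): print(n,calibration(n))
s=ctrl.read_state(); print(s)
snap("top","top1",None,1.25); snap("scene","scene1",None,1.25)
E
```

```text
scene {'camera_matrix': array([[446.37507357,   0.        , 316.75717648],
       [  0.        , 446.37507357, 196.9617841 ],
       [  0.        ,   0.        ,   1.        ]]), 'position': array([ 0.12890468, -0.59791813,  0.76162872]), 'attitude': array([ 0.81819495, -0.24784055, -0.55054009])}
top {'camera_matrix': array([[515.87647524,   0.        , 314.43315527],
       [  0.        , 515.87647524, 201.14810602],
       [  0.        ,   0.        ,   1.        ]]), 'position': array([0.36224551, 0.0487568 , 1.29436163]), 'attitude': array([ 0.10285203, -0.14724647, -1.54232697])}
wrist {'camera_matrix': array([[316.94686299,   0.        , 317.55978428],
       [  0.        , 316.94686299, 198.85604374],
       [  0.        ,   0.        ,   1.        ]]), 'position': array([0.0685692 , 0.52622094, 0.3728493 ]), 'attitude': array([-0.28128278, -0.20717625,  1.27361929])}
{'clock': 0.0, 'joints': array([ 1.15820081e+00,  4.87315391e-02,  9.75580089e-02,  1.62202358e+00,
       -3.50828537e-05,  1.44298404e+00]), 'qvel': array([-0.00040505,  0.00091269, -0.00023761,  0.00031716, -0.00108411,
       -0.00110509]), 'tau': array([-6.45797754e-04, -3.38779879e+01,  3.20016146e+01,  2.03131879e-02,
       -1.23016584e-04, -1.68298506e-06]), 'ee_pos': array([0.14727022, 0.50325822, 0.23010722]), 'orientation': array([-0.44573981, -3.10919498,  0.00364831]), 'ft_force': array([-0.76970849, -0.09383246,  0.31416903]), 'moment': array([ 0.03534026, -0.03064895,  0.00567306]), 'gripper_width': 0.08556815820346214}
```

View pics/top1.png

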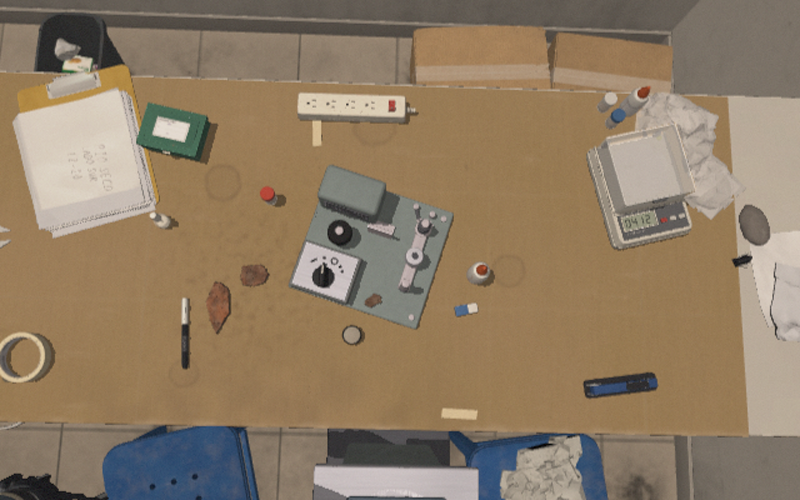

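View pics/scene1.png

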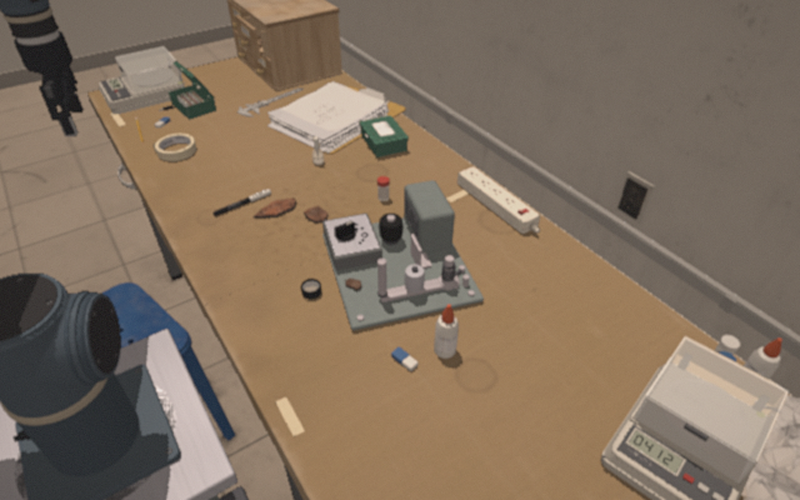

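The top view shows the grinder turned about -18°, with the knob at (323,273), the push post at about (405,288) and the pivot at about (424,226). I'll enlarge it next.

Run:
```python
from h import *
im=cv2.imread("raw_top1.png")[125:270,222:402]
cv2.imwrite("pics/top1c.png",cv2.resize(im,None,fx=4,fy=4,interpolation=cv2.INTER_CUBIC))
print(proj(cal("top"),[.148,.504,.23]))
```

```text
[ 61.77053929 390.26291551]
```

View pics/top1c.png

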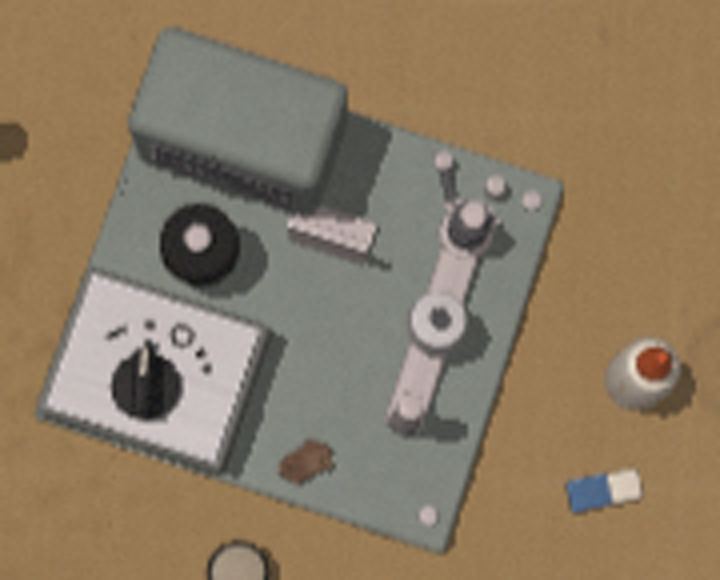

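Run:
```python
from h import *
c=cal("top")
f=lambda u,v,z:atz(c,(222+(u+.5)/4-.5,125+(v+.5)/4-.5),z).round(4)
br,fr,fl=f(563,183,.014),f(445,552,.014),f(40,418,.014)
print(br,fr,fl,np.linalg.norm(br-fr),np.linalg.norm(fl-fr))
d=br-fr;print("yaw",np.degrees(np.arctan2(d[1],d[0])));d=fl-fr;print(np.degrees(np.arctan2(-d[0],d[1])), "centre",(br+fl)/2)
k=f(147,383,.076);p=f(413,403,.110);q=f(474,215,.084);t=f(144,346,.076)
print("knob",k,"post",p,"pivot",q,np.linalg.norm((p-q)[:2]),np.degrees(np.arctan2(*(q-p)[1::-1])))
d=t-k;print("pointer deg",np.degrees(np.arctan2(d[1],d[0])))
print("glue",f(655,362,.112),f(645,385,.05),"eraser",f(605,490,.012),"sherd",f(306,461,.023),"loupe",f(238,568,.02))
```

```text
[ 0.6518 -0.1056  0.014 ] [ 0.4165 -0.0343  0.014 ] [0.4932 0.2186 0.014 ] 0.2458653696639688 0.26427504611673047
yaw -16.85772294259867
-16.87160244336105 centre [0.5725 0.0565 0.014 ]
knob [0.5093 0.1482 0.076 ] post [ 0.4975 -0.0082  0.11  ] pivot [ 0.6148 -0.0438  0.084 ] 0.12258323702692797 -16.88279783014558
pointer deg 6.965418490055124
glue [ 0.5249 -0.1482  0.112 ] [ 0.5191 -0.1524  0.05  ] eraser [ 0.4574 -0.1336  0.012 ] sherd [0.4699 0.053  0.023 ] loupe [0.4036 0.0928 0.02  ]
```

```bash
cat >> h.py <<'E'
def goto(pos,yaw):
    s=ctrl.read_state(); Rc=R.from_rotvec(s["orientation"])
    a=np.radians(yaw); Rt=R.from_matrix(np.array([[np.cos(a),np.sin(a),0],[np.sin(a),-np.cos(a),0],[0,0,-1]]))
    print("turn",np.degrees((Rc.inv()*Rt).as_rotvec()).round(2),"shift",Rc.inv().apply(np.array(pos)-s["ee_pos"]).round(4),"t",s["clock"],s["ee_pos"].round(4),"w",s["gripper_width"],"F",s["ft_force"].round(1),"M",s["moment"].round(2))
E
python3 -c "
from h import *
goto([.509,.148,.17],178.9)"
```

```text
turn [ -0.12  -0.03 -15.22] shift [-0.447  -0.2392  0.0606] t 0.1 [0.1473 0.5033 0.2302] w 0.0853105676373236 F [ 0.3  0.1 -0.2] M [ 0.01 -0.01 -0.01]
```

{"api": "carry_out", "payload": {
  "rows": [
    [0,0,-15.2,-0.447,-0.239,0.06,1],
    [0,0,-15.2,-0.447,-0.239,0.06,1],
    [0,0,-15.2,-0.447,-0.239,0.06,1],
    [0,0,-15.2,-0.447,-0.239,0.06,1],
    [0,0,-15.2,-0.447,-0.239,0.06,1]
  ]
}}

```text
clock: 0.52
ee_pos: [0.2901, 0.3633, 0.2071]
orientation: [-0.029, -3.141, 0.001]
ft_force: [1.1, 0.7, 0.0]
gripper_width: 0.0853
```

```bash
python3 -c "
from h import *
goto([.509,.148,.17],178.9)"
```

```text
turn [-0.03 -0.03  0.05] shift [-0.2228 -0.2113  0.0371] t 0.5167 [0.2901 0.3633 0.2071] w 0.0852669724682516 F [1.1 0.7 0. ] M [0.03 0.01 0.02]
```

{"api": "carry_out", "payload": {
  "rows": [
    [0,0,0,-0.22,-0.209,0.036,1],
    [0,0,0,-0.22,-0.209,0.036,1],
    [0,0,0,-0.22,-0.209,0.036,1],
    [0,0,0,-0.22,-0.209,0.036,1],
    [0,0,0,-0.22,-0.209,0.036,1]
  ]
}}

```text
clock: 0.93
ee_pos: [0.4375, 0.2177, 0.1826]
orientation: [-0.031, -3.141, -0.0]
ft_force: [0.6, 1.2, -0.1]
gripper_width: 0.0854
```

{"api": "carry_out", "payload": {
  "rows": [
    [0,0,0,-0.066,-0.063,0.01,1],
    [0,0,0,-0.066,-0.063,0.01,1],
    [0,0,0,-0.066,-0.063,0.01,1],
    [0,0,0,-0.066,-0.063,0.01,1],
    [0,0,0,-0.066,-0.063,0.01,1]
  ]
}}

```text
clock: 1.35
ee_pos: [0.5008, 0.1551, 0.1726]
orientation: [-0.033, -3.139, -0.001]
ft_force: [-0.3, -0.5, -0.4]
gripper_width: 0.0854
```

```bash
python3 -c "
from h import *
goto([.509,.148,.17],178.9)
print(proj(cal('wrist'),[.509,.148,.076]))
import pickle; pickle.dump(cal('wrist'),open('w1.pkl','wb'))
snap('wrist','w1',None,1.25)"
```

```text
turn [ 0.02 -0.14 -0.09] shift [-0.0083 -0.0069  0.0026] t 1.35 [0.5008 0.1551 0.1726] w 0.08538257500333109 F [-0.3 -0.5 -0.4] M [-0.05  0.03 -0.04]
[309.82574139 210.34794259]
```

View pics/w1.png

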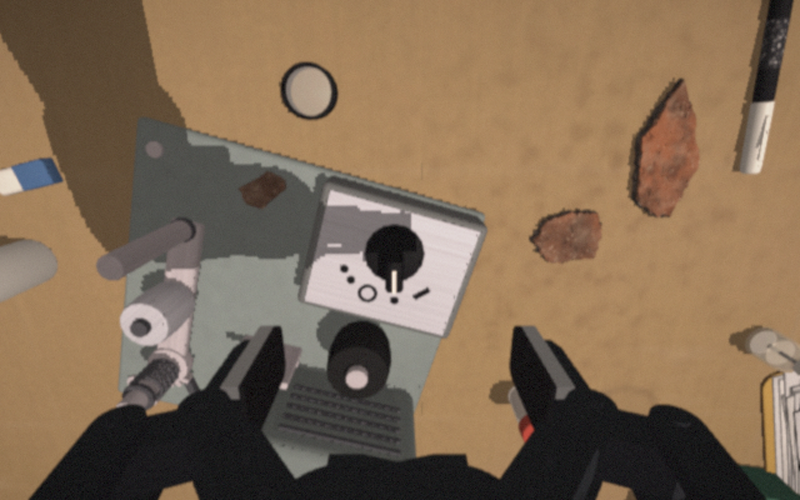

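The wrist view shows the knob at about (315,203) raw, with the white line pointing at the dot; the sherd and loupe are clear of it. I'll crop closer.

```bash
python3 -c "
from h import *
im=cv2.imread('raw_w1.png')[140:280,230:400]
cv2.imwrite('pics/w1c.png',cv2.resize(im,None,fx=4,fy=4,interpolation=cv2.INTER_CUBIC))
"
```

```text
(no output)
```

View pics/w1c.png

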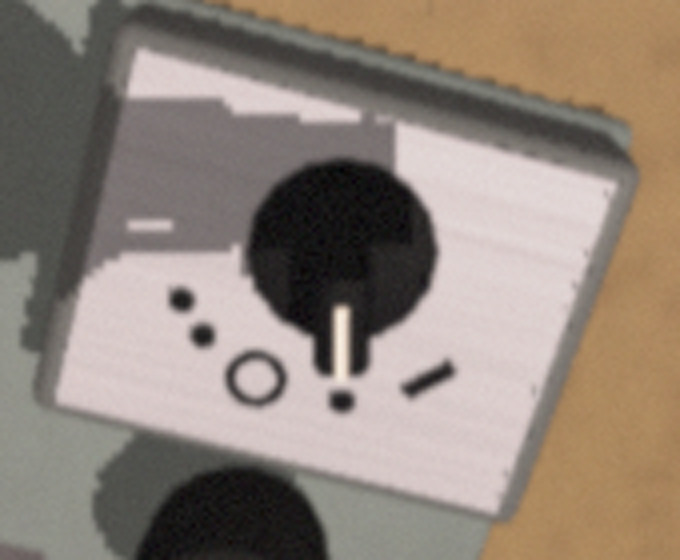

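```bash
python3 -c "
from h import *
import pickle
c=pickle.load(open('w1.pkl','rb'))
f=lambda u,v,z:atz(c,(230+(u+.5)/4-.5,140+(v+.5)/4-.5),z).round(4)
k=f(343,249,.056);t=f(341,374,.076);i=f(341,306,.076);t2=f(341,376,.076);print(k,t,i,np.degrees(np.arctan2(*(t-k)[1::-1])))
p=f(182*3.2-0,0,.11)
g=lambda u,v,z:atz(c,(u/1.25,v/1.25),z).round(4)
print('post',g(112,266,.11),'pivot',g(130,405,.084),'ring',f(256,378,.048),'dot',f(342,400,.048),'bar',f(429,378,.048))
d=t;print(d)
goto([.509,.148,.061],178.9)"
```

```text
[0.5088 0.1524 0.056 ] [0.5292 0.1516 0.076 ] [0.5141 0.152  0.076 ] -2.245742565895061
post [ 0.4947 -0.0037  0.11  ] pivot [ 0.6098 -0.0376  0.084 ] ring [0.5427 0.1314 0.048 ] dot [0.5487 0.1511 0.048 ] bar [0.5435 0.1714 0.048 ]
[0.5292 0.1516 0.076 ]
turn [ 0.03 -0.09  0.  ] shift [-0.0088 -0.0077  0.112 ] t 1.4 [0.5005 0.1558 0.173 ] w 0.08529627437355349 F [ 0.  -0.3 -0. ] M [-0.04 -0.04 -0.05]
```

{"api": "carry_out", "payload": {
  "rows": [
    [0,0,0,-0.0085,-0.0045,0.04,1],
    [0,0,0,-0.0085,-0.0045,0.08,1],
    [0,0,0,-0.0085,-0.0045,0.105,0.6],
    [0,0,0,-0.0085,-0.0045,0.111,0.45],
    [0,0,0,-0.0085,-0.0045,0.111,0.45]
  ]
}}

```text
clock: 1.82
ee_pos: [0.5066, 0.1516, 0.06]
orientation: [-0.027, -3.136, 0.001]
ft_force: [-0.0, 0.2, -0.9]
gripper_width: 0.0518
```

```bash
python3 -c "
from h import *
import pickle
c=cal('wrist');goto([.509,.151,.061],178.9);snap('wrist','w2',(160,60,480,300),2.4)
pickle.dump(c,open('w2.pkl','wb'))"
```

```text
turn [-0.04 -0.33  0.13] shift [-0.0024 -0.0006 -0.001 ] t 1.8167 [0.5066 0.1516 0.06  ] w 0.051816605635354354 F [-0.   0.2 -0.9] M [-0.   -0.    0.03]
```

View pics/w2.png

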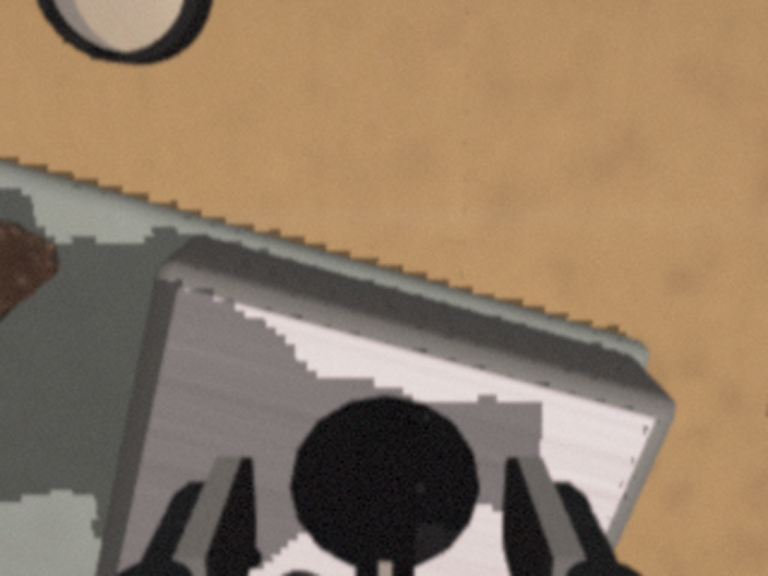

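Disc at x≈385 lies midway between the fingers (245 and 515). I'll close on the bar.

{"api": "carry_out", "payload": {
  "rows": [
    [0,0,0,-0.002,0,-0.001,0.2],
    [0,0,0,-0.002,0,-0.001,0],
    [0,0,0,-0.002,0,-0.001,0],
    [0,0,0,-0.002,0,-0.001,0],
    [0,0,0,-0.002,0,-0.001,0]
  ]
}}

```text
clock: 2.28
ee_pos: [0.5144, 0.1525, 0.0669]
orientation: [0.029, 3.135, 0.007]
ft_force: [-0.7, 5.5, 6.5]
gripper_width: 0.0103
```

{"api": "carry_out", "payload": {
  "rows": [
    [0,0,0,0,0,0,0],
    [0,0,0,0,0,0,0],
    [0,0,0,0,0,0,0]
  ]
}}

```text
clock: 2.53
ee_pos: [0.5144, 0.1525, 0.0669]
orientation: [0.029, 3.135, 0.007]
ft_force: [0.1, 4.4, 6.8]
gripper_width: 0.0102
```

```bash
python3 -c "
from h import *
goto([.509,.151,.061],147.4)"
```

```text
turn [ 0.36  0.27 31.53] shift [ 0.0054 -0.0016  0.0059] t 2.5333 [0.5144 0.1525 0.0669] w 0.010224803836162314 F [0.1 4.4 6.8] M [ 0.94  0.06 -0.  ]
```

{"api": "carry_out", "payload": {
  "rows": [
    [0,0,7,0,-0.001,0,0],
    [0,0,14,0,-0.001,0,0],
    [0,0,21,0.001,-0.002,0,0],
    [0,0,28,0.001,-0.003,0,0],
    [0,0,32,0.001,-0.003,0,0]
  ]
}}

```text
clock: 2.95
ee_pos: [0.5136, 0.1501, 0.0669]
orientation: [0.9, 3.005, 0.012]
ft_force: [-0.6, 5.6, 7.0]
gripper_width: 0.0099
```

{"api": "carry_out", "payload": {
  "rows": [
    [0,0,0,0,0,0,0],
    [0,0,0,0,0,0,0],
    [0,0,0,0,0,0,0]
  ]
}}

```text
clock: 3.2
ee_pos: [0.5136, 0.1502, 0.0669]
orientation: [0.892, 3.007, 0.012]
ft_force: [0.3, 5.7, 6.5]
gripper_width: 0.0097
```

```bash
python3 -c "
from h import *
goto([.509,.151,.061],147.4)"
```

```text
turn [ 0.5   0.14 -0.45] shift [ 0.0043 -0.0019  0.0059] t 3.2 [0.5136 0.1502 0.0669] w 0.00967290855816791 F [0.3 5.7 6.5] M [ 1.22 -0.04  0.  ]
```

{"api": "carry_out", "payload": {
  "rows": [
    [0,0,0,0,0,0,0.35],
    [0,0,0,0,0,0,0.35],
    [0,0,0,0,0,0,0.35],
    [0,0,0,0,0,-0.03,0.35],
    [0,0,0,0,0,-0.07,0.35]
  ]
}}

```text
clock: 3.62
ee_pos: [0.5067, 0.1463, 0.1287]
orientation: [-0.893, -3.001, 0.009]
ft_force: [0.1, -0.9, 0.5]
gripper_width: 0.0296
```

{"api": "carry_out", "payload": {
  "rows": [
    [0,0,0,0,0,-0.04,0.35],
    [0,0,0,0.03,0,-0.05,0.35],
    [0,0,0,0.03,0,-0.05,0.35],
    [0,0,0,0.03,0,-0.05,0.35]
  ]
}}

```text
clock: 3.95
ee_pos: [0.486, 0.1641, 0.1848]
orientation: [0.893, 3.009, 0.001]
ft_force: [-0.1, 0.1, -0.9]
gripper_width: 0.0297
```

```bash
python3 -c "
from h import *
import pickle
c=cal('wrist');goto([.509,.151,.061],147.4);snap('wrist','w3',None,1.25)
pickle.dump(c,open('w3.pkl','wb'))"
```

```text
turn [ 0.07  0.14 -0.47] shift [-0.0261  0.0014  0.1238] t 3.95 [0.486  0.1641 0.1848] w 0.02972403903675782 F [-0.1  0.1 -0.9] M [-0.    0.02 -0.03]
```

View pics/w3.png

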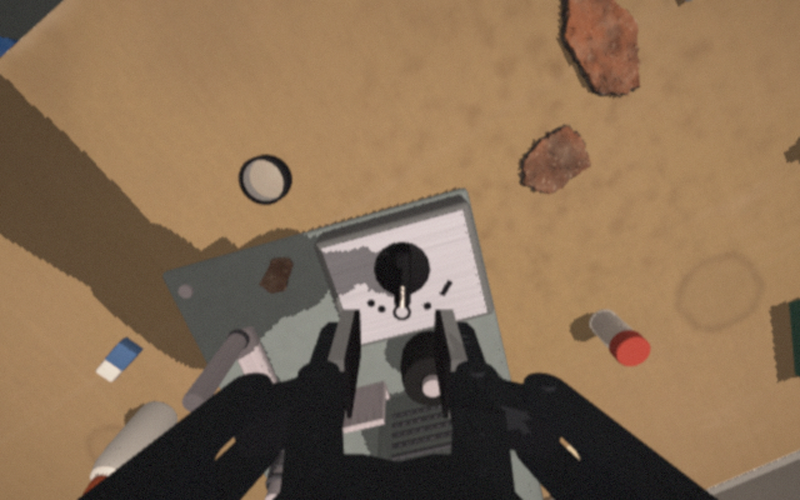

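The selector points at the ring (402,312). Next I'll go above the post with the gripper open.

```bash
python3 -c "
from h import *
import pickle
c=pickle.load(open('w3.pkl','rb'))
g=lambda u,v,z:atz(c,(u/1.25,v/1.25),z).round(4)
print('post top',g(196,394,.11))
goto([.494,-.005,.165],147.0)"
```

```text
post top [0.4915 0.0013 0.11  ]
turn [-0.03  0.04 -0.09] shift [-0.0991 -0.1367  0.0183] t 4.0 [0.4856 0.1636 0.1831] w 0.03026693485932603 F [-0.2 -0.2 -0.2] M [-0.03 -0.03 -0.02]
```

{"api": "carry_out", "payload": {
  "rows": [
    [0,0,0,-0.025,-0.034,0.01,0.6],
    [0,0,0,-0.05,-0.068,0.018,1],
    [0,0,0,-0.075,-0.1,0.018,1],
    [0,0,0,-0.098,-0.135,0.018,1],
    [0,0,0,-0.098,-0.135,0.018,1]
  ]
}}

```text
clock: 4.42
ee_pos: [0.493, -0.0097, 0.1626]
orientation: [-0.907, -3.004, 0.008]
ft_force: [0.4, -0.2, -0.2]
gripper_width: 0.0849
```

{"api": "carry_out", "payload": {
  "rows": [
    [0,0,0,0,0,0,1],
    [0,0,0,0,0,0,1],
    [0,0,0,0,0,0,1]
  ]
}}

```text
clock: 4.67
ee_pos: [0.4935, -0.0019, 0.1643]
orientation: [-0.893, -3.01, -0.0]
ft_force: [1.1, 0.8, -0.2]
gripper_width: 0.0854
```

```bash
python3 -c "
from h import *
import pickle
c=cal('wrist');goto([.494,-.003,.082],147.0);snap('wrist','w4',None,1.25)
for z in (.082,.11,.05): print(proj(c,[.494,-.003,z])*1.25)
pickle.dump(c,open('w4.pkl','wb'))"
```

```text
turn [-0.03 -0.12 -0.07] shift [-0.0012 -0.0006  0.0823] t 4.6667 [ 0.4935 -0.0019  0.1643] w 0.08544525592788815 F [ 1.1  0.8 -0.2] M [ 0.06  0.03 -0.02]
[396.52897066 259.43786032]
[396.43799684 277.37018972]
[396.61104775 243.25921358]
```

View pics/w4.png

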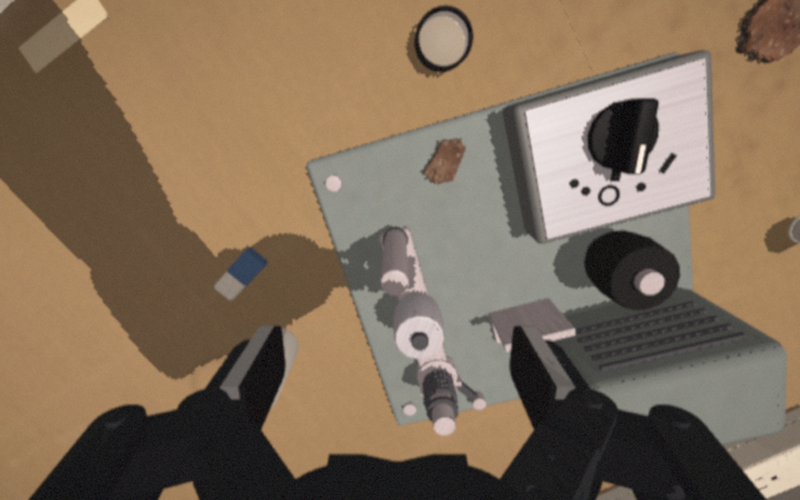

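The post top is at (396,280), against a predicted (396,277). I'll check the selector angle from both views.

```bash
python3 -c "
from h import *
import pickle
c=pickle.load(open('w4.pkl','rb'))
g=lambda u,v,z:atz(c,(u/1.25,v/1.25),z)
a,b=g(645,146,.076),g(639,172,.076);d=b-a;print(a,b,np.degrees(np.arctan2(d[1],d[0])))
r=g(609,195,.048);k=np.array([.509,.1515,0]);d=r-k;print(r,np.degrees(np.arctan2(d[1],d[0])))
a=cv2.resize(cv2.imread('raw_w4.png')[30:190,400:590],None,fx=3,fy=3,interpolation=2)
b=cv2.resize(cv2.imread('raw_w3.png')[170:270,260:400],None,fx=4.8,fy=4.8,interpolation=2)[:480]
b=cv2.resize(cv2.imread('raw_w3.png')[180:260,280:365],(510,480),interpolation=2)
cv2.imwrite('pics/sel.png',cv2.resize(np.hstack([a,b]),None,fx=.72,fy=.72))"
```

```text
[0.51537398 0.15097639 0.076     ] [0.52728079 0.14254591 0.076     ] -35.299978358990636
[0.54305271 0.13232896 0.048     ] -29.37870291355218
```

View pics/sel.png

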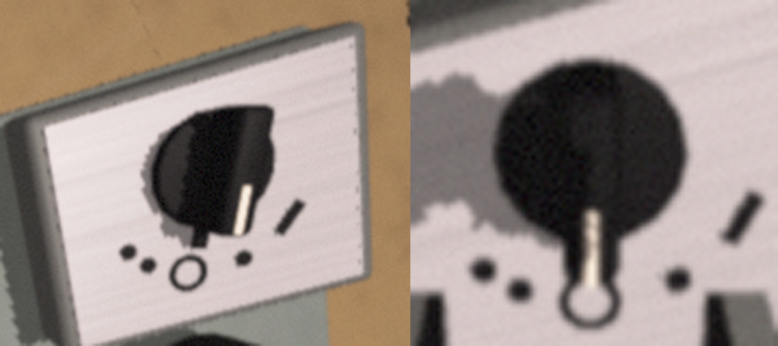

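The pointer reads -35° against -33° expected for the ring, so the selector is good. I'll descend and grip the post.

{"api": "carry_out", "payload": {
  "rows": [
    [0,0,0,-0.002,0,0.04,1],
    [0,0,0,-0.002,0,0.078,1],
    [0,0,0,-0.002,0,0.08,1],
    [0,0,0,-0.002,0,0.08,0.3],
    [0,0,0,-0.002,0,0.08,0]
  ]
}}

```text
clock: 5.13
ee_pos: [0.4965, -0.003, 0.0868]
orientation: [0.892, 3.011, 0.0]
ft_force: [0.1, -0.6, 0.7]
gripper_width: 0.0635
```

{"api": "carry_out", "payload": {
  "rows": [
    [0,0,0,0,0,0,0],
    [0,0,0,0,0,0,0],
    [0,0,0,0,0,0,0],
    [0,0,0,0,0,0,0]
  ]
}}

```text
clock: 5.47
ee_pos: [0.4968, -0.0052, 0.0879]
orientation: [0.895, 3.008, -0.004]
ft_force: [-4.4, -5.5, 6.6]
gripper_width: 0.0138
```

```bash
python3 -c "
from h import *
s=ctrl.read_state();p=s['ee_pos'];a0=np.radians(-16.9)
gx=np.array([np.cos(a0),np.sin(a0),0]);gy=np.array([-gx[1],gx[0],0])
for th in (.09,.18,.27,.36,.46): goto(p+.125*((1-np.cos(th))*gx+np.sin(th)*gy),147)"
```

```text
turn [-0.09  0.25 -0.14] shift [ 0.0027  0.0109 -0.    ] t 5.4667 [ 0.4968 -0.0052  0.0879] w 0.013834356693076375 F [-4.4 -5.5  6.6] M [-1.06  0.89  0.07]
turn [-0.09  0.25 -0.14] shift [ 0.0043  0.0221 -0.0001] t 5.4667 [ 0.4968 -0.0052  0.0879] w 0.013834356693076375 F [-4.4 -5.5  6.6] M [-1.06  0.89  0.07]
turn [-0.09  0.25 -0.14] shift [ 0.005   0.0333 -0.0001] t 5.4667 [ 0.4968 -0.0052  0.0879] w 0.013834356693076375 F [-4.4 -5.5  6.6] M [-1.06  0.89  0.07]
turn [-0.09  0.25 -0.14] shift [ 0.0046  0.0445 -0.0001] t 5.4667 [ 0.4968 -0.0052  0.0879] w 0.013834356693076375 F [-4.4 -5.5  6.6] M [-1.06  0.89  0.07]
turn [-0.09  0.25 -0.14] shift [ 0.003   0.0569 -0.0001] t 5.4667 [ 0.4968 -0.0052  0.0879] w 0.013834356693076375 F [-4.4 -5.5  6.6] M [-1.06  0.89  0.07]
```

{"api": "carry_out", "payload": {
  "rows": [
    [0,0,0,0.002,0.007,0,0],
    [0,0,0,0.003,0.014,0,0],
    [0,0,0,0.004,0.021,0,0],
    [0,0,0,0.005,0.027,0,0],
    [0,0,0,0.005,0.033,0,0]
  ]
}}

```text
clock: 5.88
ee_pos: [0.5078, 0.0237, 0.0877]
orientation: [-0.899, -3.009, 0.012]
ft_force: [-9.0, -6.2, 11.1]
gripper_width: 0.0136
```

{"api": "carry_out", "payload": {
  "rows": [
    [0,0,0,0,0.006,0,0],
    [0,0,0,0,0.012,0,0],
    [0,0,0,-0.001,0.018,0,0],
    [0,0,0,-0.002,0.024,0,0],
    [0,0,0,-0.002,0.024,0,0]
  ]
}}

```text
clock: 6.3
ee_pos: [0.5217, 0.0442, 0.0877]
orientation: [-0.897, -3.006, 0.008]
ft_force: [-11.3, -3.9, 12.6]
gripper_width: 0.0141
```

{"api": "carry_out", "payload": {
  "rows": [
    [0,0,0,0,0,0,0],
    [0,0,0,0,0,0,0],
    [0,0,0,0,0,0,0],
    [0,0,0,0,0,0,0]
  ]
}}

```text
clock: 6.63
ee_pos: [0.5213, 0.0438, 0.0877]
orientation: [-0.897, -3.006, 0.009]
ft_force: [-12.1, -3.9, 13.1]
gripper_width: 0.014
```

```bash
python3 -c "
from h import *
s=ctrl.read_state();print(s)
p0=np.array([.4968,-.0052]);a0=np.radians(-16.9);gx=np.array([np.cos(a0),np.sin(a0)])
d=s['ee_pos'][:2]-(p0+.125*gx);print('theta',np.arctan2(-(-d[0]*-gx[1]+ -d[1]*gx[0])*-1, -(d@gx)))
import pickle;pickle.dump(cal('top'),open('t2.pkl','wb'))
snap('top','top2',(222,125,402,270),4)"
```

```text
{'clock': 6.6333, 'joints': array([-0.04192542,  0.06681302, -0.16713369,  1.3423798 , -0.00424955,
        0.53815636]), 'qvel': array([-0.00115226,  0.00037913, -0.00035039,  0.00061343,  0.00088281,
        0.0009572 ]), 'tau': array([  1.81480844, -29.09454882,  31.1317277 ,  -4.72152203,
         1.33271221,  -0.26543224]), 'ee_pos': array([0.52125264, 0.04375123, 0.08771406]), 'orientation': array([-0.89721279, -3.00623227,  0.0085922 ]), 'ft_force': array([-12.06331293,  -3.88745232,  13.07014361]), 'moment': array([-0.79443247,  2.52264679, -0.30168447]), 'gripper_width': 0.01395424454137862}
theta -0.43584676255747573
```

View pics/top2.png

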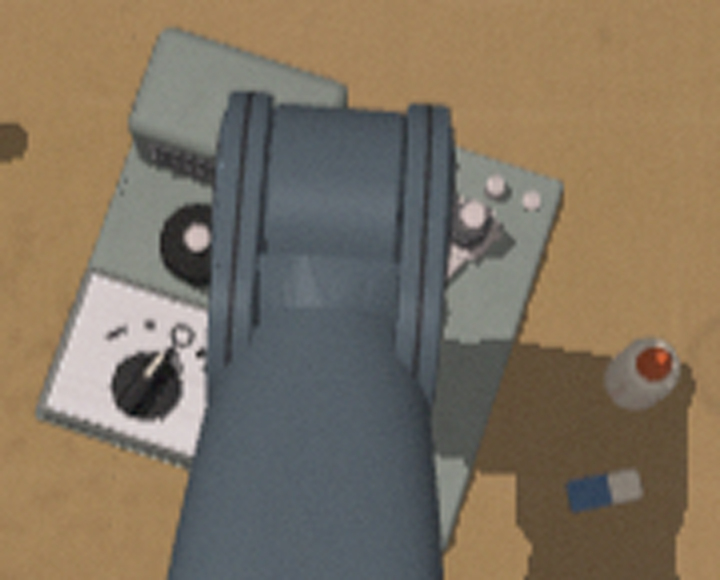

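The selector is on the ring (181,335) and the bystanders are unmoved. Kinematics give the arm at about 0.436 rad, so I'll push 3 mm more for margin.

{"api": "carry_out", "payload": {
  "rows": [
    [0,0,0,0,0.0015,0,0],
    [0,0,0,-0.0005,0.003,0,0],
    [0,0,0,-0.0005,0.003,0,0],
    [0,0,0,-0.0005,0.003,0,0],
    [0,0,0,-0.0005,0.003,0,0]
  ]
}}

```text
clock: 7.1
ee_pos: [0.5235, 0.0468, 0.0877]
orientation: [-0.895, -3.007, 0.006]
ft_force: [-10.3, -2.9, 13.2]
gripper_width: 0.014
```

```bash
python3 -c "
from h import *
import pickle
s=ctrl.read_state();print(s['clock'],s['ee_pos'],s['qvel'].round(3),s['ft_force'])
p0=np.array([.4968,-.0052]);a0=np.radians(-16.9);gx=np.array([np.cos(a0),np.sin(a0)])
d=s['ee_pos'][:2]-(p0+.125*gx);print('theta',np.arctan2(d@np.array([-gx[1],gx[0]]),-(d@gx)),np.linalg.norm(d))
pickle.dump(cal('scene'),open('s2.pkl','wb'));snap('scene','scene2',(240,120,400,280),3.6)"
```

```text
7.1 [0.52346774 0.04677214 0.08773679] [ 0.001  0.    -0.001 -0.     0.001 -0.001] [-10.27689796  -2.92768653  13.18964231]
theta 0.4649302062555494 0.12820047824974
```

View pics/scene2.png

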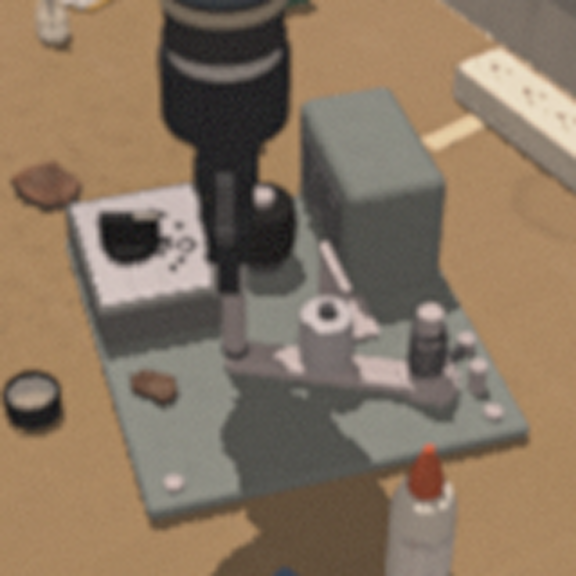

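The scene view shows the post foot at (235,350), the idler nut at (327,310) and the pivot top at (430,312), with the fingers on the post. I'll cross-check the angle.

```bash
python3 -c "
from h import *
import pickle
c=pickle.load(open('s2.pkl','rb'))
f=lambda u,v,z:atz(c,(240+(u+.5)/3.6-.5,120+(v+.5)/3.6-.5),z)
p,q,i=f(235,349,.030),f(430,312,.084),f(327,310,.077)
for a in(p,i): d=q-a;print(a,q,np.linalg.norm(d[:2]),'theta',np.radians(-16.9)-np.arctan2(d[1],d[0]))"
```

```text
[0.52259923 0.04380354 0.03      ] [ 0.61187263 -0.04261678  0.084     ] 0.12425059469359354 theta 0.47420002722003796
[5.64175918e-01 2.68991200e-04 7.70000000e-02] [ 0.61187263 -0.04261678  0.084     ] 0.06414175689540089 theta 0.437376193562685
```

Kinematics give 0.465 rad and the picture 0.44–0.47 rad, all past 0.40. The arm is still and bearing on the post, so I'm handing in.

```bash
python3 -c "
from h import *
print(job.job_done())"
```

```text
the job is handed in; nothing more can be done
None
```

I turned the selector from the single dot to the ring, then gripped the push post, pushed the tensioner arm past its click and held it there. I handed the job in at about 7 s on the clock; no verdict was reported.

**Selector:** three pictures showed the pointer on the ring. The measured pointer angle was -35° against -33° expected, well inside the 7.4° tolerance.

**Tensioner:** kinematics put the arm at about 0.465 rad, and the scene picture at 0.44 to 0.47 rad, against the 0.40 needed. The joints were still. The wrist read about 10 N horizontally, and the fingers were gripping the post.

**Bystanders:** the ones visible in the last views looked unmoved. I did not measure their positions.

**Disagreements:**
- The top and wrist cameras differed by 4 to 8 mm on the knob, post and pivot positions, and I used the wrist values.
- On both grips the tool settled about 6 mm off the height or position I aimed for. The upward force was about 7 N on the knob and up to 13 N on the post.

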